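Clamp a bisque tile on the carving board

ROBOT

A 7-joint arm with a two-finger parallel gripper is mounted at the origin on a cart in front of the work surface, level with it; the furniture and walls round the work are solid. World frame = base frame: x ahead of the robot, y to its left, z up, the work surface at z = 0. Lengths are in m, angles in rad, forces in N, time in s.
With the tool pointing down it reaches from about 0.35 to 0.775 m from the base axis. Payload 3.1 kg.
Tool frame: the origin (TCP) lies at the centre of the arm's flange, where the gripper is bolted on; the fingertips stand 173 mm ahead of it and the grasp point (between the pads) lies 155 mm ahead of it; z points along the fingers, y is the line along which they close (so a half turn about z gives the same grasp; the last joint's range is limited). The gripper opens to 85 mm and grips with 20 to 120 N. Pads are 22 mm wide; open, the fingers measure 114 mm over their backs; the gripper's body (76 mm by 85 mm) begins 54 mm behind the grasp point. The pads swing forward as they close: fully open they stand 13 mm farther back than shut.
Start: joints at [1.234, 0.311, 0.014, 1.512, -0.004, 1.319, -0.027], TCP at [0.16, -0.526, 0.405] pointing down, gripper open.
Joint ranges: [-2.7, 2.7], [-0.3, 1.91], [-1.27, 1.3], [0.12, 2.57], [-1.44, 4.58], [0.2, 2.03], [-3.05, 3.05]. Speed limits (rad/s): [2.79, 2.79, 3.14, 3.14, 3.14, 3.14, 3.14].

INTERFACE

Orientations are given as [roll, pitch, yaw] about the fixed x, y, z axes, in that order (R = Rz(yaw) Ry(pitch) Rx(roll)).
In Python, from rig import ctrl, eyes, sensors, ticket gives the robot as it stands (ctrl), with the cameras (eyes), the readings (sensors) and the job (ticket).
- The arm moves only by the shell command python3 steer.py 'ROWS' [OPENING] [FORCE]. ROWS is a JSON list of rows, 1 to 8 of them, each of 6 numbers: dx, dy, dz in m, then a rotation vector rx, ry, rz in rad; each row shifts and turns the commanded pose from where the row before left it, along the tool's axes as they then stand; what a row does not reach is not made up. A row lasts 1/8 s, in which the tool goes at most 0.0625 m and 0.188 rad, less where a joint would pass 70% of its speed; a pose out of reach is approached as far as the arm can. OPENING is the opening from 0.0 (shut) to 1.0 (fully open), set as the command begins (- or left out keeps the last). The fingers move at their own pace and stop on an object; FORCE is the grip in N (left out, the last holds). Time passes only in rows, so rows that do not move let the fingers close. It prints the time, the measured TCP pose, the force, the opening and the grip force at its end.
- sensors.get_obs(): the state, without advancing time (a new reading comes with each control period).
- eyes.read_camera(name): name is "scene" or "top" or "wrist"; returns a dict with "img" (420x560x3 uint8, red, green, blue), "K" (3x3 intrinsics, pixels), "k1" (the pictures are not rectified: a ray, as slopes to the right and down, at radius r is drawn at 1 + k1 r^2 times it, then the intrinsics apply), "camera_from_world" (4x4, takes a point from world to camera coordinates). Camera axes: x right, y up, looking along -z (the intrinsics and any distortion apply to the point x, -y, -z); pixel columns grow to the right and rows downward; lengths in m; the calibration is good to about 2 mm. A picture is of the moment at which its call begins. There is no depth.
- ticket.hand_in(): hands the job in; it is judged then, once.
The state is a dict: "clock": time; "joint_positions": joint angles; "joint_velocities": joint speeds; "joint_torque": joint torques, N m; "tool_pos": TCP position; "eef_rot": TCP orientation; "force": force on the tool from outside, world axes, zero at the start; "moment": the same for the moment, N m; "gripper_width": opening from 0.0 (shut) to 1.0 (fully open); "grip_force": force on a finger pad.
Only numpy, scipy, OpenCV 4.12 (cv2) and the standard library are available. Lean on these libraries where they do the work, as an engineer would, in place of code of your own. Each camera call takes 0.05 s, during which the arm holds its last target. There are 200 camera calls.

TASK

Lay the bisque tile flat on the sloping carving board with a short edge resting on the wooden lip and a long side right up against the aluminium fence, so that it lies under the raised clamp foot. Then screw the clamp knob down clockwise until it bites on the tile, give it a further eighth of a turn and no more, because bisque is brittle, and let go. Leave the glaze pots, the needle tool and the brush where they are.

Things in the scene. Friction and masses are not known exactly. Their poses are not given: they have to be found in the camera images.
- carving_board: Plywood board fixed on an easel, sloping 30 degrees, facing the robot; 220 mm wide. Frame: x up the slope, y left along the lip, z out of its face; origin on the face where it meets the middle of the wooden lip (16 mm wide, 8 mm proud, full width). The face runs to x = 150 mm. Tile fully home: its origin at x 60, y 25, z 0 mm in this frame, its long axis along x.
- bisque_tile: Loose flat tile of pinkish bisque with a blue painted border, 120 x 50 x 10 mm, 140 g, lying flat on the table at the start. Origin at the centre of its underside, x along its 120 mm length, y across its 50 mm width, z out of its painted face. Its two ends are alike.
- knob_top (a point): Top centre of the black fluted round clamp knob, 36 mm diameter, 28 mm tall. z: screw axis, out of the board, 30 degrees from vertical; x turns with it. Clockwise tightens, sinking 12 mm a turn; 1.7 to 3.0 rad from start to bite. Torque held still: under 0.05 N m free; past 0.12 within some 15 degrees at the bite; 0.2 to 0.3 an eighth turn on. Soft grip, gives up to 8 degrees; stays where left.
- fence_stop (a point): Middle of the fence's stop face, at the board's surface: x 90, y 50 mm of carving_board, same axes. The aluminium fence is 6 mm proud, 12 mm wide and runs from x 55 to 125 mm; nearer the lip that side is open.
- clamp_arm (a point): Centre of the top of the fixed steel clamp boss (radius 13.5 mm) on the screw axis, 57 mm above the board's face; axes as carving_board. Boss and arm (22 mm wide) lie 36 to 57 mm above the face; the arm runs left to a post at y 70 to 84 mm. Between boss and knob are 13 to 15 mm at the start, 10 mm at the bite.
- foot_sole (a point): Centre of the sole of the clamp foot, a cork-faced steel disc, 24 mm diameter, above x 100, y 37 mm of the board. It turns and sinks with the knob and starts 13 to 15.5 mm above the board's face, so the 10 mm tile slides under it. z out of the board.
- clamp_foot (a joint): How far the cork cushion of the foot has been squashed, in m: 0 until the foot bites, then it grows 12 mm per turn of the knob (1.5 mm for an eighth of a turn), up to 3.6 mm; the cork keeps its set if the knob is backed off. Read with noise of some tenths of a mm.
- pot_cobalt: White glaze pot with a blue band, 48 mm diameter, 56 mm tall, standing left of the easel; origin under its centre. Leave alone.
- pot_celadon: White glaze pot with a green band, 48 mm diameter, 66 mm tall, standing left of the easel; origin under its centre. Leave alone.
- tool_needle: Red-handled needle tool, 150 mm long, 9 mm thick, lying on the table right of and behind the easel; origin under its centre. Leave alone.
- brush_liner_b: Black liner brush, 205 mm long, 9 mm thick, lying on the table at the right, behind the tile; origin under its centre. Leave alone.

How it is judged:
On the way, in this order (a step that is already met when the one before it is completed fails the run):
1. the tile lies home on the board, against lip and fence, with the foot still clear of it (x of bisque_tile in the frame of carving_board between 0.0575 and 0.063 m and y of bisque_tile in the frame of carving_board between 0.0222 and 0.0275 m and z of bisque_tile in the frame of carving_board between -0.002 and 0.002 m and angle between the x axis of bisque_tile and the x axis of carving_board, either way round below 0.06 rad and angle between the z axis of bisque_tile and the z axis of carving_board, either way round below 0.06 rad and value of joint clamp_foot below 0.0002 m and contact force between clamp_foot and bisque_tile below 1 N), for 0.2 s.
2. the foot bites on the tile while it lies home (x of bisque_tile in the frame of carving_board between 0.0575 and 0.063 m and y of bisque_tile in the frame of carving_board between 0.0222 and 0.0275 m and z of bisque_tile in the frame of carving_board between -0.002 and 0.002 m and angle between the x axis of bisque_tile and the x axis of carving_board, either way round below 0.06 rad and angle between the z axis of bisque_tile and the z axis of carving_board, either way round below 0.06 rad and value of joint clamp_foot above 0.0002 m), for 0.1 s.
At the end, for the whole second after the job is handed in: The tile lies flat on the board within 2.5 mm of touching the lip and the fence, square to them within 3.4 degrees, at rest, with the foot bearing on it; the knob has been turned 21 to 66 degrees past the bite (foot squashed 0.7 to 2.2 mm) (x of bisque_tile in the frame of carving_board between 0.0575 and 0.063 m and y of bisque_tile in the frame of carving_board between 0.0222 and 0.0275 m and z of bisque_tile in the frame of carving_board between -0.002 and 0.002 m and angle between the x axis of bisque_tile and the x axis of carving_board, either way round below 0.06 rad and angle between the z axis of bisque_tile and the z axis of carving_board, either way round below 0.06 rad and value of joint clamp_foot between 0.0007 and 0.0022 m and contact force between clamp_foot and bisque_tile above 2 N and linear speed of bisque_tile below 0.01 m/s).
It fails at once if the knob is overtightened: more than 66 degrees past the bite (foot squashed over 2.2 mm) (value of joint clamp_foot above 0.0022 m).
It fails at once if a glaze pot is moved more than 25 mm (distance of any of pot_cobalt, pot_celadon from where it was at the start of the episode above 0.025 m).
It fails at once if the needle tool or the brush is moved more than 25 mm (distance of any of tool_needle, brush_liner_b from where it was at the start of the episode above 0.025 m).
It also fails if it takes over 64 s, if anything falls off the work surface, if the arm or the gripper's body presses on something with over 40 N, if the wrist force passes 120 N, or if a joint passes its speed limit or range.

## Working session

There is one attempt and no reset: what is moved stays moved. The work goes in short steps, Python scripts to look and compute and a shell command to move; the robot and the scene stay as the last step left them, time stands still between calls to the robot, and variables do not carry over. Pictures are saved under pics/ and viewed, at most 10 in all, crops included, and the job is handed in when it is done.

```bash
ls; mkdir -p pics
python3 - <<'E'
from rig import ctrl, eyes, sensors, ticket
import cv2
for n in("scene","top"):
    c=eyes.read_camera(n); cv2.imwrite(f"pics/{n}0.png",cv2.resize(c["img"][:,:,::-1],(800,600),interpolation=cv2.INTER_CUBIC))
    print(n,c["K"].tolist(),c["k1"],c["camera_from_world"].round(4).tolist())
o=sensors.get_obs();print({k:o[k] for k in("clock","tool_pos","eef_rot","force","moment","gripper_width")})
E
```

```text
pics
rig.py
steer.py
scene [[441.52868171516866, 0.0, 282.1798418985341], [0.0, 441.52868171516866, 204.87497625739576], [0.0, 0.0, 1.0]] -0.06728453181665026 [[0.8331, -0.553, 0.0092, -0.49], [0.4108, 0.6298, 0.6592, -0.2771], [-0.3704, -0.5455, 0.7519, -1.0018], [0.0, 0.0, 0.0, 1.0]]
top [[468.80461641878804, 0.0, 282.1631774475372], [0.0, 468.80461641878804, 205.3388153794376], [0.0, 0.0, 1.0]] -0.12038165591664697 [[-0.0209, -0.9998, 0.0051, -0.0468], [0.9932, -0.0202, 0.1145, -0.5912], [-0.1144, 0.0074, 0.9934, -1.4801], [0.0, 0.0, 0.0, 1.0]]
{'clock': 0.1, 'tool_pos': array([ 0.15972983, -0.52600521,  0.40371769]), 'eef_rot': array([-3.13946259e+00,  1.22361513e-04,  2.94863557e-01]), 'force': array([ 0.3060155 ,  0.11215867, -0.62289838]), 'moment': array([-0.0276538 , -0.05122766, -0.02436237]), 'gripper_width': 0.9998266319292967}
```

View pics/scene0.png

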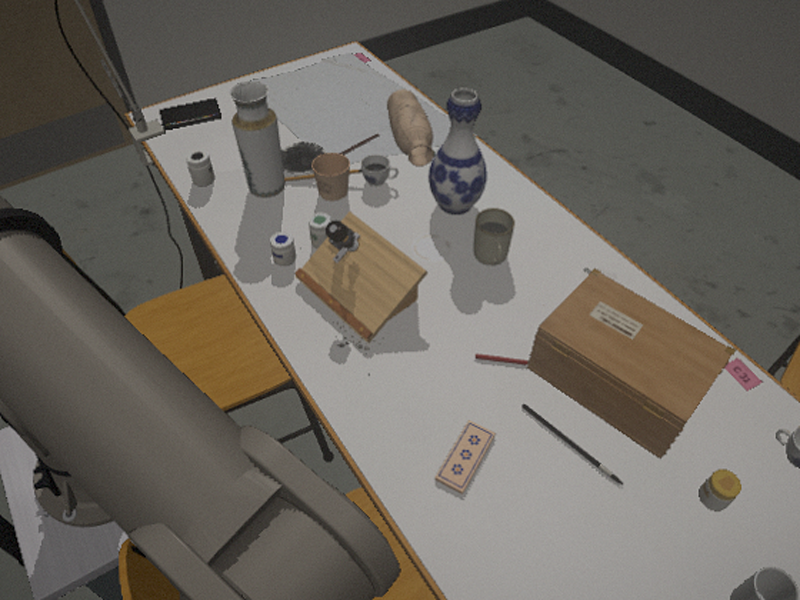

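View pics/top0.png

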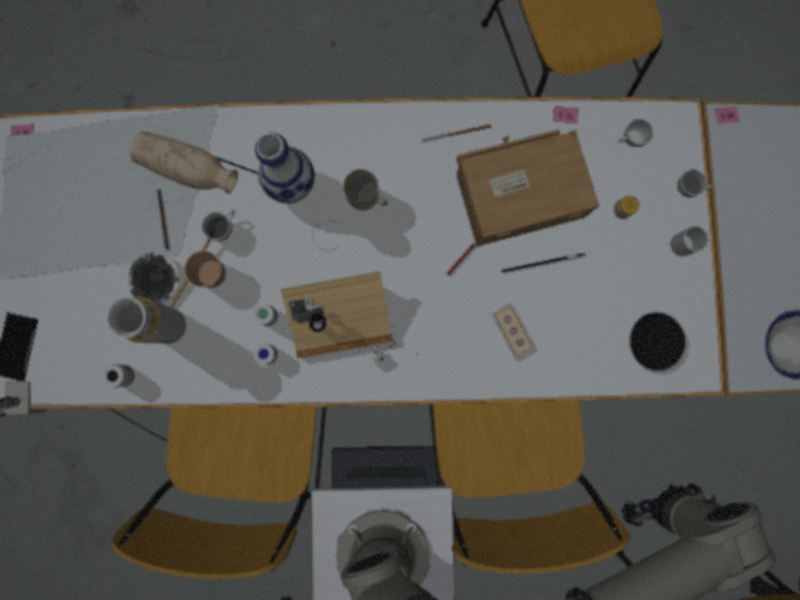

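The scene view shows the tile at about (465,458) in the 800x600 picture and the easel at about (365,275), with the knob at (342,233). In the top view the tile is at (515,332), the easel at (340,315) and the knob at (317,322). Next I'll view one enlarged mosaic of the tile and board from both cameras.

```bash
cat > h.py <<'E'
import numpy as np, cv2, json
from scipy.spatial.transform import Rotation as Rn
from scipy.optimize import least_squares
from rig import ctrl, eyes, sensors, ticket
def cam(n):
    c=eyes.read_camera(n); return c
def proj(c,P):
    P=np.atleast_2d(P); T=c["camera_from_world"]; q=P@T[:3,:3].T+T[:3,3]
    s=np.c_[q[:,0],-q[:,1]]/-q[:,2:3]; r2=(s**2).sum(1,keepdims=True); s=s*(1+c["k1"]*r2)
    return s@c["K"][:2,:2].T+c["K"][:2,2]
def ray(c,uv):
    uv=np.atleast_2d(np.float64(uv)); d=(uv-c["K"][:2,2])/[c["K"][0,0],c["K"][1,1]]; s=d.copy()
    for _ in range(20): s=d/(1+c["k1"]*(s**2).sum(1,keepdims=True))
    R=c["camera_from_world"][:3,:3];t=c["camera_from_world"][:3,3]
    v=np.c_[s[:,0],-s[:,1],-np.ones(len(s))]@R; return -R.T@t, v/np.linalg.norm(v,axis=1,keepdims=True)
def onz(c,uv,z):
    o,v=ray(c,uv); return o+v*((z-o[2])/v[:,2:3])
def tri(obs):  # [(cam,uv),...] -> point, residual
    A=np.zeros((3,3));b=np.zeros(3);L=[]
    for c,uv in obs:
        o,v=ray(c,uv);M=np.eye(3)-np.outer(v[0],v[0]);A+=M;b+=M@o;L.append((M,o))
    p=np.linalg.solve(A,b); return p,[np.linalg.norm(M@(p-o)) for M,o in L]
def crop(c,u,v,w,h,k): # k-times enlarged crop centred (u,v) with grid ticks every 10px
    im=c["img"][:,:,::-1]; u0,v0=int(u-w/2),int(v-h/2)
    o=cv2.resize(np.ascontiguousarray(im[v0:v0+h,u0:u0+w]),None,fx=k,fy=k,interpolation=cv2.INTER_CUBIC)
    o=cv2.convertScaleAbs(o,alpha=1.3)
    for x in range(-u0%10,w,10): cv2.line(o,(x*k,0),(x*k,5),(0,0,255),1); cv2.putText(o,str(u0+x),(x*k,15),0,.33,(0,0,255),1)
    for y in range(-v0%10,h,10): cv2.line(o,(0,y*k),(5,y*k),(0,0,255),1); cv2.putText(o,str(v0+y),(6,y*k+4),0,.33,(0,0,255),1)
    return o
E
python3 - <<'E'
from h import *
s=cam("scene");t=cam("top")
a=np.hstack([crop(t,236,222,100,75,4),crop(s,252,192,100,75,4)])
b=np.hstack([crop(t,360,232,100,75,4),crop(s,325,320,100,75,4)])
cv2.imwrite("pics/m1.png",np.vstack([a,b]))
E
```

```text
(no output)
```

View pics/m1.png

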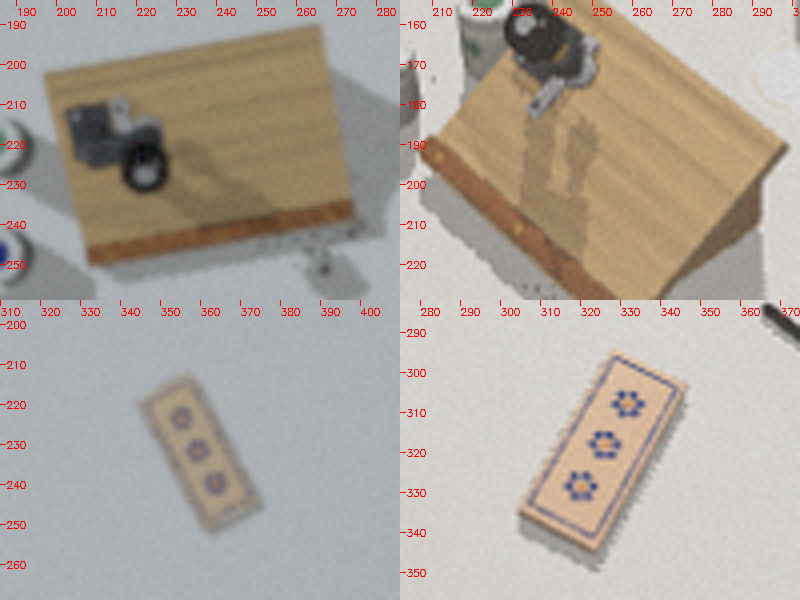

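The mosaic shows the tile's corners (source pixels from the crop): in top about (344,220), (358,213), (375,245), (362,252); in scene (328,294), (346,303), (304,335), (323,343). Board corners in top are (197,202), (266,190), and the lip ends (207,246), (274,235). The knob is at (222,223) in top.

```bash
cat > fit.py <<'E'
from h import *
def fitpose(obs,p0,fix_slope=None,flat=False):
    """obs: list of (cam, localpts Nx3, uv Nx2); p=[x,y,z,yaw(,slope)]"""
    def T(p):
        sl=np.deg2rad(30) if not flat else 0.
        return Rn.from_euler('zyx',[p[3],-sl,0]).as_matrix(),p[:3]
    def f(p):
        R,o=T(p); return np.concatenate([(proj(c,np.array(L)@R.T+o)-uv).ravel() for c,L,uv in obs])
    r=least_squares(f,p0,loss='soft_l1'); return r.x,r.fun.reshape(-1,2),T(r.x)
E
python3 - <<'E'
from fit import *
s=cam("scene");t=cam("top")
def cr(p,u0,v0): return np.array(p)/4.-.375+[u0,v0]
tt=cr([(137,103),(192,75),(263,206),(209,234)],310,194); ts=cr([(213,50),(287,85),(119,213),(194,243)],275,282)
# far end (top-left, top-right, bottom-right, bottom-left) in top
for i,j in zip(tt,[ts[0],ts[1],ts[3],ts[2]]): print(tri([(t,i),(s,j)]))
L=np.array([[60,25,10],[60,-25,10],[-60,-25,10],[-60,25,10]])/1e3
p,e,_=fitpose([(t,L,tt),(s,L,ts[[0,1,3,2]])],[.5,-.25,0,.4],flat=True);print("tile",p,e.round(1).tolist())
B=np.array([[150,110,0],[150,-110,0],[0,110,8],[-16,110,8],[0,-110,8],[-16,-110,8]])/1e3
bt=cr([(44,73),(320,26),(84,247),(90,266),(352,203),(354,218)],186,184)
bs=np.vstack([cr([(387,148)],202,154),[(350*.7,212*.7)]])
p,e,(R,o)=fitpose([(t,B,bt),(s,B[[1,0]],bs)],[.45,.1,.03,.16]);print("board",p,e.round(1).tolist())
k=cr([(147,158)],186,184)[0];ks=cr([(131,25)],202,154)[0]
kp=tri([(t,k),(s,ks)]);print("knob",kp,(kp[0]-o)@R)
w=cam("wrist");print(w["K"],w["k1"]); ob=sensors.get_obs()
Rt=Rn.from_euler('xyz',ob["eef_rot"]).as_matrix()
C=w["camera_from_world"];print("cam in tool",Rt.T@(-C[:3,:3].T@C[:3,3]-ob["tool_pos"]),"axes in tool\n",(C[:3,:3]@Rt).round(3))
E
cat > go.py <<'E'
from h import *
def goal(pos,R):
    o=sensors.get_obs(); Rt=Rn.from_euler('xyz',o["eef_rot"]).as_matrix()
    print("d tool",(Rt.T@(np.array(pos)-o["tool_pos"])).round(4),"rotvec tool",Rn.from_matrix(Rt.T@R).as_rotvec().round(3),"j",o["joint_positions"].round(2))
E
python3 steer.py '[[0.0444,-0.0402,0,0,0,0],[0.0444,-0.0402,0,0,0,0],[0.0444,-0.0402,0,0,0,0],[0.0444,-0.0402,0,0,0,0],[0.0444,-0.0402,0,0,0,0],[0.0444,-0.0402,0,0,0,0],[0.0444,-0.0402,0,0,0,0],[0.0444,-0.0402,0,0,0,0]]' 1.0 
python3 steer.py '[[0.0444,-0.0402,0,0,0,0],[0.0444,-0.0402,0,0,0,0],[0.0444,-0.0402,0,0,0,0],[0.0444,-0.0402,0,0,0,0],[0,0,0,0,0,-0.18],[0,0,0,0,0,-0.18],[0,0,0,0,0,-0.18],[0,0,0,0,0,-0.18]]'
python3 -c "
from go import *
goal([.53,.09,.40],Rn.from_euler('xyz',[np.pi,0,3.293]).as_matrix())"
```

```text
clock: 1.35
tool_pos: [0.4068, -0.1136, 0.4051]
eef_rot: [3.14, -0.001, 0.295]
force: [1.0, 0.1, -0.3]
gripper_width: 1.002
grip_force: 0.0
clock: 2.35
tool_pos: [0.5295, 0.0901, 0.4046]
eef_rot: [-3.142, 0.0, 1.021]
force: [0.1, 0.2, -0.5]
gripper_width: 0.995
grip_force: 0.0
d tool [0.0002 0.0005 0.0046] rotvec tool [-0.     0.    -2.272] j [ 0.34  0.37 -0.73  1.53  0.25  1.34 -0.96]
```

```bash
python3 steer.py '[[0,0,0,0,0,-0.18],[0,0,0,0,0,-0.18],[0,0,0,0,0,-0.18],[0,0,0,0,0,-0.18],[0,0,0,0,0,-0.18],[0,0,0,0,0,-0.18],[0,0,0,0,0,-0.18],[0,0,0,0,0,-0.18]]'
python3 steer.py '[[0,0,0,0,0,-0.18],[0,0,0,0,0,-0.18],[0,0,0,0,0,-0.18],[0,0,0,0,0,-0.18],[0,0,0,0,0,-0.11],[0,0,0,0,0,0]]'
python3 - <<'E'
from go import *
goal([.53,.09,.40],Rn.from_euler('xyz',[np.pi,0,3.293]).as_matrix())
c=cam("wrist"); cv2.imwrite("pics/w1.png",cv2.resize(c["img"][:,:,::-1],(800,600),interpolation=cv2.INTER_CUBIC))
import pickle;pickle.dump(c,open("w1.pkl","wb"))
E
```

```text
clock: 3.35
tool_pos: [0.5295, 0.0899, 0.4046]
eef_rot: [-3.141, 0.0, 2.46]
force: [-0.3, 0.3, -0.1]
gripper_width: 1.001
grip_force: 0.0
clock: 4.1
tool_pos: [0.5296, 0.0898, 0.4045]
eef_rot: [3.142, -0.0, -3.0]
force: [0.3, 0.6, 1.0]
gripper_width: 0.997
grip_force: 0.0
d tool [-0.0004  0.0001  0.0045] rotvec tool [ 0.   -0.   -0.01] j [ 0.6   0.54 -1.2   1.52  0.51  1.43  1.09]
```

View pics/w1.png

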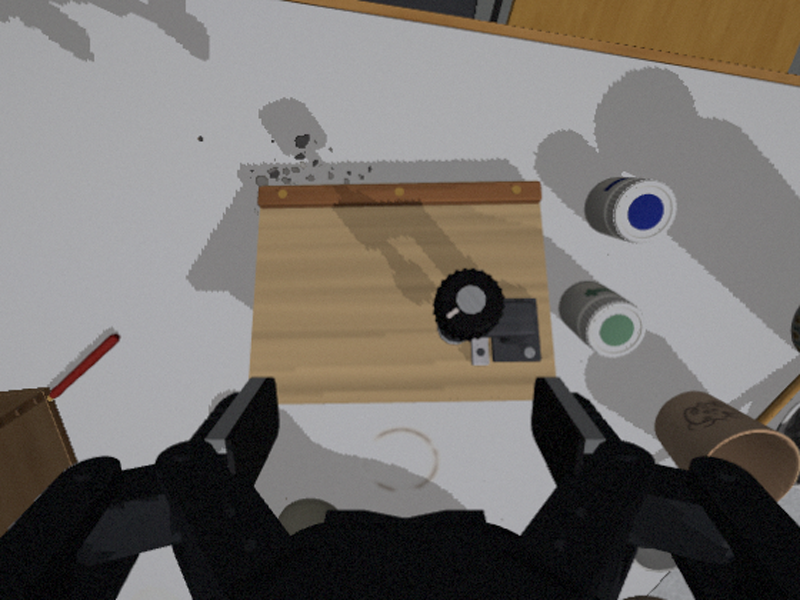

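The wrist view (800x600) shows the lip from (258,187) to (540,182), the upper board corners at (249,403) and (553,401), the knob at (470,298) and the fence end at about (481,350). Now I'll take a second view, shifted sideways.

```bash
python3 steer.py '[[0,-0.05,0,0,0,0],[0,-0.05,0,0,0,0],[0,0,0,0,0,0],[0,0,0,0,0,0]]'
python3 - <<'E'
from go import *
c=cam("wrist")
import pickle;pickle.dump(c,open("w2.pkl","wb"));w1=pickle.load(open("w1.pkl","rb"))
B=crop(c,340,210,200,150,4)
A=crop(w1,283,205,224,168,3)
cv2.imwrite("pics/w2.png",B)
cv2.imwrite("pics/w1c.png",A)
goal([.53,.09,.40],Rn.from_euler('xyz',[np.pi,0,3.293]).as_matrix())
E
```

```text
clock: 4.65
tool_pos: [0.5436, -0.0085, 0.4047]
eef_rot: [3.141, -0.0, -3.0]
force: [0.3, -0.2, 0.6]
gripper_width: 1.002
grip_force: 0.0
d tool [-0.0008  0.0985  0.005 ] rotvec tool [ 0.001  0.    -0.007] j [ 0.77  0.56 -1.2   1.5   0.52  1.44  1.27]
```

View pics/w1c.png

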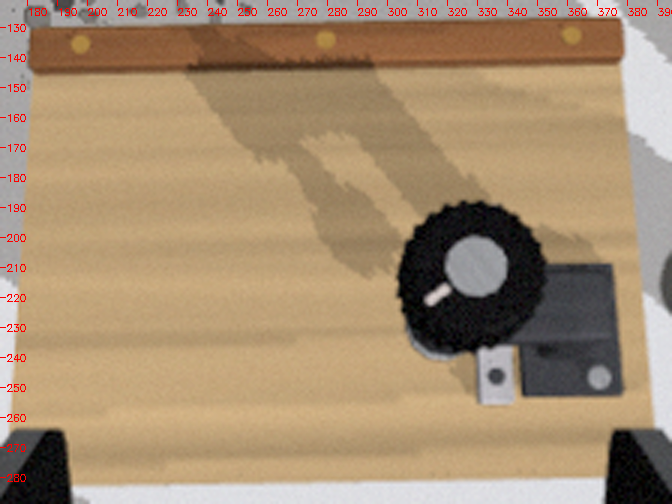

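View pics/w2.png

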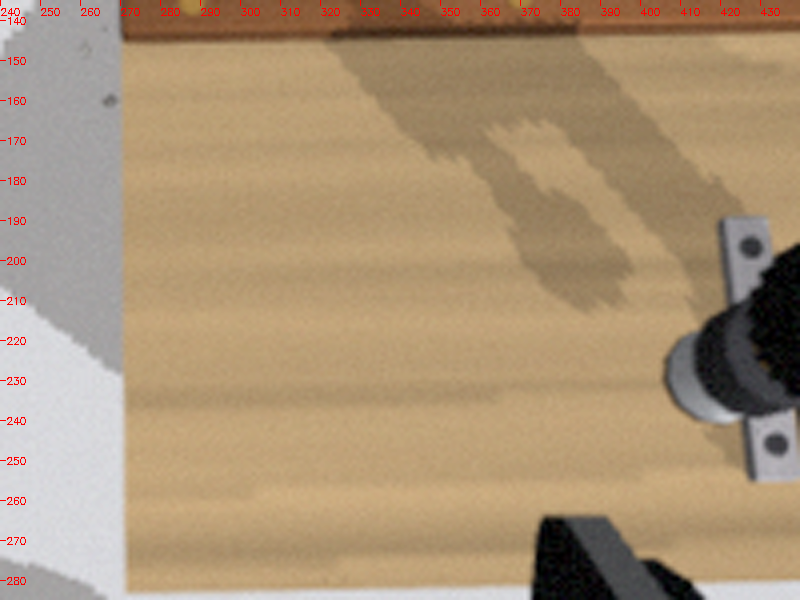

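The enlarged crops show these points, in crop pixels:
- w1c: lip foot line (32,72) to (622,63), fence far end (477,403) to (514,403), knob cap centre (476,266).
- w2: lip foot corner (123,40), upper right corner (126,593), fence stop edge from (720,218) to (753,480).

```bash
cat > board.py <<'E'
from fit import *
import pickle
w1=pickle.load(open("w1.pkl","rb"));w2=pickle.load(open("w2.pkl","rb"))
a=np.array([(32,72),(622,63),(10,484),(660,477),(477,403),(514,403),(476,266)])/3.-1/3+[171,121]
A=np.array([[0,-110,0],[0,110,0],[150,-110,0],[150,110,0],[125,50,6],[125,62,6],[100,37,99]])/1e3
b=np.array([(123,40),(126,593),(720,218),(753,480)])/4.-.375+[240,135]
B=np.array([[0,-110,0],[150,-110,0],[55,50,3],[125,50,3]])/1e3
p,e,(R,o)=fitpose([(w1,A,a),(w2,B,b)],[.486,.078,.021,.151])
if __name__=="__main__":
    print(p.round(4)); print(e.round(1).tolist())
    for w,L,uv in((w1,A[:4],a[:4]),(w2,B,b)): print(fitpose([(w,L,uv)],p)[0].round(4))
    # knob top: where the ray meets board height z for screw axis
    c,v=ray(w1,a[6]); c=(c-o)@R; v=(v@R)[0]
    for z in(.095,.099,.103): print(z,(c+v*(z-c[2])/v[2]).round(4))
    for L in([.1,.037,.099],[.028,.025,.005]): print(L,(R@L+o).round(4))
    np.savez("board.npz",R=R,o=o)
E
python3 board.py
```

```text
[0.4825 0.0805 0.0259 0.1435]
[[-0.8, -2.4], [-1.8, 3.1], [-1.8, 0.9], [-1.8, -1.2], [2.3, -0.3], [1.5, -0.5], [11.9, 1.2], [0.5, -2.5], [1.4, 0.0], [-0.7, 0.7], [-1.1, 0.1]]
[0.482  0.0819 0.0266 0.1459]
[0.4817 0.0797 0.028  0.1454]
0.095 [0.0981 0.0291 0.095 ]
0.099 [0.0991 0.0281 0.099 ]
0.103 [0.1    0.0272 0.103 ]
[0.1, 0.037, 0.099] [0.5141 0.1314 0.1585]
[0.028, 0.025, 0.005] [0.5009 0.1092 0.0423]
```

```bash
sed -i 's/fitpose(\[(w1,A,a),(w2,B,b)\]/fitpose([(w1,A[:6],a[:6]),(w2,B,b)]/' board.py; python3 board.py
python3 - <<'E'
from board import *
# full 6-dof fit + check foot/boss
def f(q):
    Rr=Rn.from_rotvec(q[3:]).as_matrix(); return np.concatenate([(proj(w,L@Rr.T+q[:3])-u).ravel() for w,L,u in((w1,A[:6],a[:6]),(w2,B,b))])
r=least_squares(f,np.r_[o,Rn.from_matrix(R).as_rotvec()],loss='soft_l1')
R6=Rn.from_rotvec(r.x[3:]);print("6dof",r.x[:3].round(4),R6.as_euler('zyx',degrees=True).round(2),r.fun.round(1))
for n,RR,oo in(("4",R,o),("6",R6.as_matrix(),r.x[:3])):
    for L in([.1,.037,.014],[.1,.037,.057],[.1,.037,.071],[.1,.037,.099]):
        P=RR@L+oo; print(n,L,"w1c",((proj(w1,P)[0]-[171,121])*3+1).round(),"w2",((proj(w2,P)[0]-[240,135])*4+1.5).round())
E
```

```text
[0.4827 0.081  0.0258 0.1442]
[[-0.3, -2.0], [-1.4, 3.3], [-1.2, 1.1], [-1.4, -1.1], [2.8, -0.2], [2.0, -0.3], [1.0, -2.1], [2.0, 0.3], [-0.3, 1.0], [-0.6, 0.3]]
[0.482  0.0819 0.0266 0.1459]
[0.4817 0.0797 0.028  0.1454]
0.095 [0.0979 0.0285 0.095 ]
0.099 [0.0988 0.0276 0.099 ]
0.103 [0.0998 0.0267 0.103 ]
[0.1, 0.037, 0.099] [0.5143 0.132  0.1584]
[0.028, 0.025, 0.005] [0.5011 0.1097 0.0422]
6dof [0.4821 0.0795 0.0274] [ 10.38 -28.55   5.02] [ 0.3  0.2  0.5 -0.2 -0.6  0.5 -0.4 -0.3  1.1 -0.   0.6 -0.2 -0.3  0.1
 -0.3 -0.4  0.1 -0.  -0.8  0.4]
4 [0.1, 0.037, 0.014] w1c [449. 327.] w2 [712. 379.]
4 [0.1, 0.037, 0.057] w1c [477. 303.] w2 [810. 347.]
4 [0.1, 0.037, 0.071] w1c [488. 293.] w2 [849. 335.]
4 [0.1, 0.037, 0.099] w1c [514. 270.] w2 [940. 305.]
6 [0.1, 0.037, 0.014] w1c [441. 326.] w2 [707. 379.]
6 [0.1, 0.037, 0.057] w1c [456. 304.] w2 [790. 349.]
6 [0.1, 0.037, 0.071] w1c [462. 295.] w2 [823. 337.]
6 [0.1, 0.037, 0.099] w1c [477. 274.] w2 [901. 309.]
```

```bash
cat > b6.py <<'E'
from board import *
s=cam("scene");t=cam("top")
cr=lambda p,u0,v0: np.array(p)/4.-.375+[u0,v0]
F=np.array([[150,110,0],[150,-110,0],[0,110,8],[0,-110,8]])/1e3
bt=cr([(44,73),(320,26),(84,247),(352,203)],186,184)
bs=np.vstack([cr([(387,148)],202,154),[(350*.7,212*.7)]])
K=np.array([[.1,.037,.099]])
sets=[(w1,A,a,1),(w2,B,b,1),(t,F,bt,1),(s,F[[1,0]],bs,1),(t,K,cr([(147,158)],186,184),1),(s,K,cr([(131,25)],202,154),1)]
def fit(S):
    f=lambda q: np.concatenate([k*(proj(w,L@Rn.from_rotvec(q[3:]).as_matrix().T+q[:3])-u).ravel() for w,L,u,k in S])
    r=least_squares(f,np.r_[o,Rn.from_matrix(R).as_rotvec()],loss='soft_l1'); return r.x,f
for n,S in(("wrist",sets[:2]),("fixed",sets[2:]),("all",sets)):
    q,_=fit(S);RR=Rn.from_rotvec(q[3:]);print(n,q[:3].round(4),RR.as_euler('zyx',degrees=True).round(2),"tilt",np.degrees(np.arccos(RR.as_matrix()[2,2])).round(2))
    f=fit(sets)[1];print(f(q).round(1).tolist())
np.savez("board.npz",R=RR.as_matrix(),o=q[:3])
q,_=fit(sets[:2]);print((Rn.from_rotvec(q[3:]).as_matrix()@[.1,.037,.099]+q[:3]).round(4))
np.savez("boardw.npz",R=Rn.from_rotvec(q[3:]).as_matrix(),o=q[:3])
E
python3 b6.py
```

```text
wrist [0.4824 0.0795 0.0268] [ 10.45 -29.37   5.24] tilt 29.79
[0.5, 0.4, 0.3, 0.1, -1.3, 0.3, -0.0, -0.3, 1.1, -0.2, 0.7, -0.4, 0.0, 0.4, -0.3, 0.3, -0.5, -0.6, 0.0, -0.1, -0.5, 0.2, -0.8, 1.6, 0.1, 0.8, -0.4, 1.5, 0.1, 0.3, -1.2, -1.9, -1.3, -1.3, -0.9, 4.2, -1.8, -0.7]
fixed [0.4848 0.0798 0.0223] [  9.98 -27.62   5.24] tilt 28.07
[2.1, 1.7, -0.9, 2.5, 1.1, -0.7, -4.1, 0.5, -1.2, 1.0, -1.9, 0.9, -3.1, 7.0, -0.1, 1.6, -1.3, -1.6, -2.9, 2.0, -5.2, 1.3, -0.2, 0.2, 0.4, -0.1, -0.4, 0.5, -0.0, -0.3, 0.2, -0.0, 0.5, 0.1, -0.5, 2.0, 0.7, -0.1]
all [0.4826 0.0795 0.0261] [ 10.42 -28.99   5.24] tilt 29.42
[0.7, 0.5, 0.1, 0.2, -0.6, 0.1, -0.6, -0.4, 0.8, -0.2, 0.4, -0.4, -0.4, 1.5, -0.2, 0.4, -0.5, -0.7, -0.4, 0.1, -1.2, 0.3, -0.7, 1.4, 0.1, 0.6, -0.4, 1.4, 0.0, 0.3, -1.0, -1.6, -1.1, -1.0, -0.8, 3.9, -1.4, -0.6]
[0.5137 0.1218 0.1624]
```

```bash
python3 -c "
from go import *
goal([.4717,-.3259,.33],Rn.from_euler('xyz',[np.pi,0,3.603]).as_matrix())"
```

```text
d tool [ 0.1173 -0.3051  0.0749] rotvec tool [ 0.     0.    -0.315] j [ 0.77  0.56 -1.2   1.5   0.52  1.44  1.27]
```

```bash
python3 steer.py '[[0.02,-0.051,0.0125,0,0,0],[0.02,-0.051,0.0125,0,0,0],[0.02,-0.051,0.0125,0,0,0],[0.02,-0.051,0.0125,0,0,0],[0.02,-0.051,0.0125,0,0,0],[0.0173,-0.05,0.0125,0,0,0],[0,0,0,0,0,-0.158],[0,0,0,0,0,-0.157]]'
python3 steer.py '[[0,0,0,0,0,0],[0,0,0,0,0,0]]'
python3 - <<'E'
from go import *
goal([.4717,-.3259,.33],Rn.from_euler('xyz',[np.pi,0,3.603]).as_matrix())
c=cam("wrist"); cv2.imwrite("pics/w3.png",cv2.resize(c["img"][:,:,::-1],(800,600),interpolation=cv2.INTER_CUBIC))
import pickle;pickle.dump(c,open("w3.pkl","wb"))
E
```

```text
clock: 5.8
tool_pos: [0.4714, -0.3272, 0.3295]
eef_rot: [3.141, 0.001, -2.678]
force: [-0.3, 0.4, 0.8]
gripper_width: 1.001
grip_force: 0.0
clock: 6.05
tool_pos: [0.4716, -0.3266, 0.3299]
eef_rot: [-3.141, 0.0, -2.684]
force: [-0.4, -0.1, 0.0]
gripper_width: 0.998
grip_force: 0.0
d tool [-0.0004  0.0006 -0.0001] rotvec tool [-0.     0.    -0.004] j [ 1.31  0.71 -1.2   1.53  0.67  1.36  2.09]
```

View pics/w3.png

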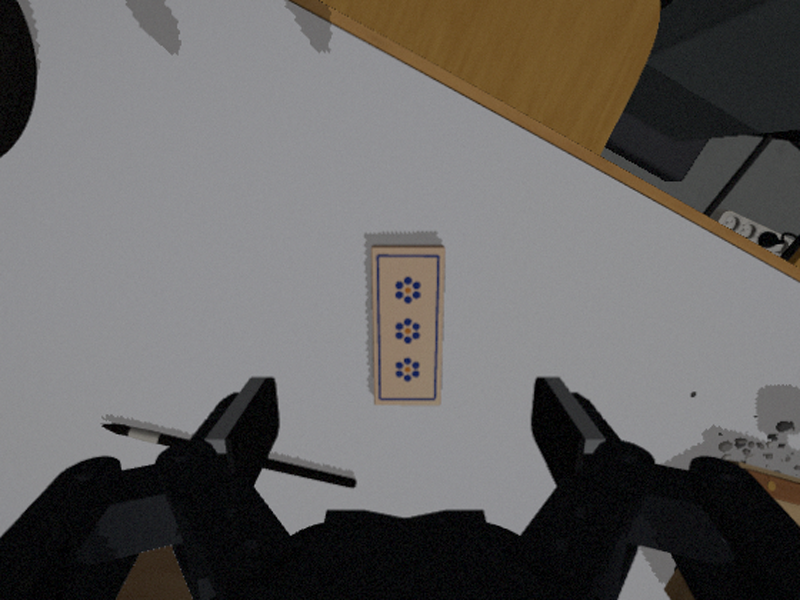

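The wrist view shows the tile's top-face corners at (373,247), (444,246), (374,404) and (440,404), nearly square with the tool.

Run:
```python
from fit import *; from go import goal
import pickle
w=pickle.load(open("w3.pkl","rb"));t=cam("top")
uv=np.array([(373.5,248),(443.5,247),(374,404),(440.5,404)])*.7-.15
L=np.array([[-60,-25,10],[-60,25,10],[60,-25,10],[60,25,10]])/1e3
p,e,_=fitpose([(w,L,uv)],[.5,-.312,0,.46],flat=True);print(p.round(4),e.round(1).tolist())
tt=np.array([(137,103),(192,75),(263,206),(209,234)])/4-.375+[310,194]
p2,e,_=fitpose([(w,L,uv),(t,L[[3,2,0,1]],tt)],p,flat=True);print(p2.round(4),e.round(1).tolist())
print(onz(w,uv,.01).round(4).tolist())
p=p2;y=p[3]+np.pi; g=p[:2]+.032*np.array([np.cos(y),np.sin(y)])
goal([*g,.19],Rn.from_euler('xyz',[np.pi,0,y]).as_matrix())
```

```text
[ 0.5034 -0.3083 -0.0052  0.4562] [[-1.4, -0.3], [0.8, 0.5], [0.5, -0.2], [-0.2, -0.1]]
[ 0.5021 -0.3092 -0.0019  0.4576] [[-2.0, -1.2], [0.9, -0.5], [0.1, 0.2], [-0.1, 0.2], [-0.2, -0.7], [-0.6, -0.7], [-1.1, -1.1], [-0.9, -1.0]]
[[0.4592, -0.3559, 0.01], [0.4378, -0.3141, 0.01], [0.5658, -0.3056, 0.01], [0.5437, -0.2609, 0.01]]
d tool [-0.0034  0.0024  0.1399] rotvec tool [-0. -0.  0.] j [ 1.31  0.71 -1.2   1.53  0.67  1.36  2.09]
```

```bash
python3 steer.py '[[-0.0035,0.002,0.05,0,0,0],[0,0,0.05,0,0,0],[0,0,0.04,0,0,0],[0,0,0,0,0,0],[0,0,0,0,0,0]]' 0.75 30
python3 steer.py '[[0,0,0.004,0,0,0],[0,0,0.004,0,0,0],[0,0,0,0,0,0]]'
```

```text
clock: 6.78
tool_pos: [0.4744, -0.3241, 0.1915]
eef_rot: [-3.14, 0.002, -2.683]
force: [0.9, 0.2, 0.7]
gripper_width: 0.756
grip_force: 0.0
clock: 7.15
tool_pos: [0.4734, -0.3242, 0.1819]
eef_rot: [-3.141, -0.0, -2.684]
force: [0.1, -0.3, 0.5]
gripper_width: 0.75
grip_force: 0.0
```

Run:
```python
from go import *
goal([.4730,-.3232,.176],Rn.from_euler('xyz',[np.pi,0,.4576+np.pi]).as_matrix())
c=cam("wrist"); cv2.imwrite("pics/w4.png",cv2.resize(c["img"][:,:,::-1],(800,600),interpolation=cv2.INTER_CUBIC))
```

```text
d tool [-0.0001  0.0011  0.0059] rotvec tool [-0. -0.  0.] j [ 1.25  0.86 -1.06  1.68  0.83  1.11  1.97]
```

View pics/w4.png

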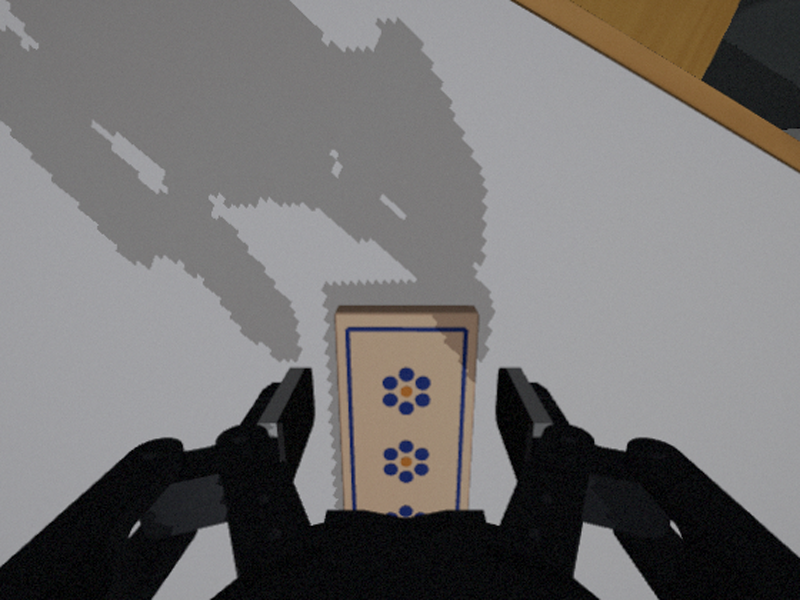

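The view shows the tile midway between the fingers: tile centre u≈406, finger edges at 313 and 498. I'll lower to touch the table with the fingers nearly at tile width.

```bash
python3 steer.py '[[0,0,0.002,0,0,0],[0,0,0.002,0,0,0],[0,0,0,0,0,0]]' 0.66 | grep -E "pos|force: \[|width"
python3 steer.py '[[0,0,0.001,0,0,0],[0,0,0.001,0,0,0]]' | grep -E "pos|force: \["
python3 steer.py '[[0,0,0.001,0,0,0],[0,0,0.001,0,0,0]]' | grep -E "pos|force: \["
python3 steer.py '[[0,0,0.001,0,0,0],[0,0,0.001,0,0,0]]' | grep -E "pos|force: \["
```

```text
tool_pos: [0.4733, -0.3241, 0.1774]
force: [-0.4, -0.2, 0.8]
gripper_width: 0.664
tool_pos: [0.4735, -0.3241, 0.1757]
force: [-0.2, 0.9, -0.3]
tool_pos: [0.4734, -0.3241, 0.1736]
force: [0.5, -0.1, -0.7]
tool_pos: [0.4734, -0.3241, 0.1717]
force: [1.0, 0.7, -0.3]
```

```bash
python3 steer.py '[[0,0,0.001,0,0,0],[0,0,0,0,0,0]]' | grep -E "pos|force: \["
python3 steer.py '[[0,0,0.001,0,0,0],[0,0,0,0,0,0]]' | grep -E "pos|force: \["
python3 steer.py '[[0,0,0.001,0,0,0],[0,0,0,0,0,0]]' | grep -E "pos|force: \["
```

```text
tool_pos: [0.4734, -0.3241, 0.1706]
force: [0.3, -0.7, 0.3]
tool_pos: [0.4734, -0.3241, 0.1696]
force: [1.1, -0.8, -0.2]
tool_pos: [0.4735, -0.3241, 0.1693]
force: [-1.9, 1.4, 5.3]
```

```bash
python3 steer.py '[[0,0,-0.0025,0,0,0],[0,0,0,0,0,0]]' | grep -E "pos|force: \["
python3 steer.py '[[0,0,0,0,0,0],[0,0,0,0,0,0],[0,0,0,0,0,0],[0,0,0,0,0,0]]' 0.3 35
python3 steer.py '[[0,0,-0.01,0,0,0],[0,0,-0.03,0,0,0],[0,0,-0.05,0,0,0],[0,0,-0.05,0,0,0],[0,0,0,0,0,0]]'
```

```text
tool_pos: [0.4735, -0.3241, 0.1711]
force: [-0.2, -0.2, -0.3]
clock: 9.82
tool_pos: [0.4736, -0.3242, 0.1713]
eef_rot: [-3.141, 0.0, -2.683]
force: [0.5, -0.2, 1.8]
gripper_width: 0.569
grip_force: 37.7
clock: 10.45
tool_pos: [0.4751, -0.3236, 0.316]
eef_rot: [-3.135, 0.005, -2.683]
force: [0.4, 0.4, -0.7]
gripper_width: 0.574
grip_force: 37.4
```

```bash
cat > bg.py <<'E'
from go import *
d=np.load("boardw.npz");R,o=d["R"],d["o"]
RT=R@np.diag([-1,1,-1.])
def bgoal(x,y,z,yaw=0):  # TCP in board frame, mm
    P=R@(np.array([x,y,z])/1e3)+o; print(P.round(3)); goal(P,RT@Rn.from_rotvec([0,0,yaw]).as_matrix())
def where():
    ob=sensors.get_obs(); Rt=Rn.from_euler('xyz',ob["eef_rot"]).as_matrix()
    print("t",round(ob["clock"],2),"tcp board mm",((ob["tool_pos"]-o)@R*1e3).round(1),"rot",Rn.from_matrix(RT.T@Rt).as_rotvec().round(3),
     "F board",(ob["force"]@R).round(1),"M tool",(Rt.T@ob["moment"]).round(3),"w",round(ob["gripper_width"],3),"g",round(ob["grip_force"],1),"j7",ob["joint_positions"][6].round(2))
E
python3 -c "
from bg import *
where(); bgoal(32,-40,240)"
```

```text
t 10.45 tcp board mm [  82.4 -396.5  286.6] rot [-0.071  0.51  -0.295] F board [ 0.   0.3 -0.9] M tool [-0.026  0.024  0.009] w 0.574 g 37.4 j7 2.07
[0.398 0.025 0.251]
d tool [-0.0854  0.3472  0.0632] rotvec tool [ 0.071 -0.51   0.295] j [ 1.3   0.72 -1.18  1.55  0.68  1.33  2.07]
```

```bash
python3 steer.py '[[-0.0107,0.0434,0,0,0,0],[-0.0107,0.0434,0,0,0,0],[-0.0107,0.0434,0,0,0,0],[-0.0107,0.0434,0,0,0,0],[-0.0107,0.0434,0,0,0,0],[-0.0107,0.0434,0,0,0,0],[-0.0107,0.0434,0,0,0,0],[-0.0107,0.0434,0,0,0,0]]' >/dev/null
python3 steer.py '[[0,0,0,0.018,-0.128,0.074],[0,0,0,0.018,-0.128,0.074],[0,0,0,0.018,-0.128,0.074],[0,0,0,0.017,-0.126,0.073],[0,0,0,0,0,0],[0,0,0,0,0,0]]'
python3 -c "
from bg import *
where(); bgoal(32,-40,185)"
```

```text
clock: 12.2
tool_pos: [0.3962, 0.0253, 0.3107]
eef_rot: [3.135, 0.51, -2.984]
force: [-0.7, 0.1, -1.7]
gripper_width: 0.575
grip_force: 37.4
t 12.2 tcp board mm [ 59.8 -39.5 293. ] rot [-0.005  0.01   0.001] F board [-1.4  0.2 -1.1] M tool [-0.005  0.675 -0.043] w 0.575 g 37.4 j7 2.06
[0.425 0.03  0.203]
d tool [ 0.0267 -0.0011  0.1083] rotvec tool [ 0.005 -0.01  -0.001] j [ 1.19 -0.12 -1.17  2.24 -0.43  0.48  2.06]
```

```bash
python3 steer.py '[[0.0135,-0.0005,0.03,0.005,-0.01,0],[0.0135,-0.0005,0.04,0,0,0],[0,0,0.038,0,0,0],[0,0,0,0,0,0],[0,0,0,0,0,0]]' > /dev/null
python3 - <<'E'
from bg import *
where(); bgoal(33,-40,175)
c=cam("wrist"); cv2.imwrite("pics/w5.png",cv2.resize(c["img"][:,:,::-1],(800,600),interpolation=cv2.INTER_CUBIC))
E
```

```text
t 12.82 tcp board mm [ 42.9 -50.4 240.1] rot [0.028 0.018 0.016] F board [-0.8  0.  -1.7] M tool [-0.012  0.668 -0.019] w 0.572 g 37.4 j7 1.27
[0.431 0.031 0.195]
d tool [0.0089 0.012  0.0649] rotvec tool [-0.028 -0.018 -0.016] j [ 0.91  0.14 -1.03  2.29  0.39  0.3   1.27]
```

View pics/w5.png

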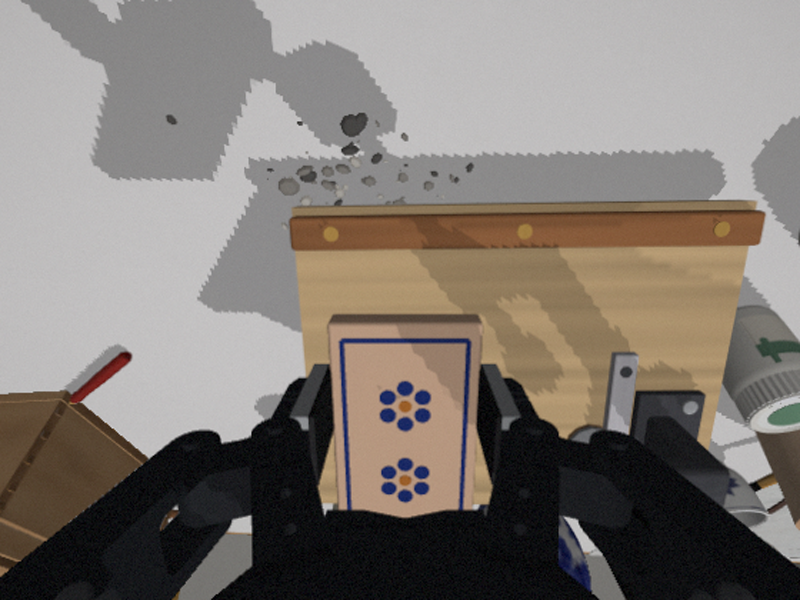

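The view shows the tile square in the grip. The lip edge is at v≈245, the fence at (622,390), and the tile is right of the clamp, clear of it. I'll go on down in small rows.

```bash
python3 steer.py '[[0.003,0.004,0.015,-0.01,-0.006,-0.005],[0.003,0.004,0.015,-0.009,-0.006,-0.005],[0.003,0.004,0.015,-0.009,-0.006,-0.006],[0,0,0,0,0,0],[0,0,0,0,0,0]]' > /dev/null
python3 -c "
from bg import *
where(); bgoal(33,-40,175)"
```

```text
t 13.5 tcp board mm [ 33.8 -40.4 196.4] rot [ 0.003 -0.001  0.002] F board [-0.2 -0.5 -1.3] M tool [-0.057  0.728 -0.054] w 0.568 g 37.4 j7 0.75
[0.431 0.031 0.195]
d tool [0.0008 0.0005 0.0214] rotvec tool [-0.003  0.001 -0.002] j [ 0.64  0.25 -0.81  2.32  0.93  0.2   0.75]
```

```bash
python3 steer.py '[[0,0,0.005,0,0,0],[0,0,0.005,0,0,0],[0,0,0.005,0,0,0],[0,0,0,0,0,0]]' > /dev/null
python3 -c "
from bg import *
where(); bgoal(33,-40,175)"
```

```text
t 14.0 tcp board mm [ 33.7 -40.5 181.2] rot [ 0.003 -0.001  0.001] F board [ 0.1  0.5 -1.3] M tool [-0.015  0.699  0.022] w 0.571 g 37.4 j7 0.53
[0.431 0.031 0.195]
d tool [0.0007 0.0005 0.0062] rotvec tool [-0.003  0.001 -0.001] j [ 0.59  0.3  -0.78  2.31  1.15  0.2   0.53]
```

```bash
W='python3 -c "from bg import *;where()"'
python3 steer.py '[[0,0,0.002,0,0,0],[0,0,0.002,0,0,0],[0,0,0.002,0,0,0],[0,0,0,0,0,0]]' > /dev/null; eval $W
python3 steer.py '[[0,0,0.0015,0,0,0],[0,0,0,0,0,0]]' > /dev/null; eval $W
python3 steer.py '[[0,0,0.0015,0,0,0],[0,0,0,0,0,0]]' > /dev/null; eval $W
python3 steer.py '[[0,0,0.001,0,0,0],[0,0,0,0,0,0]]' > /dev/null; eval $W
```

```text
t 14.5 tcp board mm [ 33.1 -39.9 174.7] rot [ 0.002  0.001 -0.   ] F board [-0.6 -0.5 -1.2] M tool [ 0.024  0.67  -0.01 ] w 0.571 g 37.4 j7 0.45
t 14.75 tcp board mm [ 33.1 -40.  173.2] rot [ 0.002  0.001 -0.   ] F board [-0.9 -0.2 -1.8] M tool [0.005 0.62  0.019] w 0.573 g 37.4 j7 0.43
t 15.0 tcp board mm [ 33.1 -40.  171.7] rot [0.002 0.001 0.   ] F board [-0.4 -0.2 -0.6] M tool [-0.011  0.761  0.046] w 0.572 g 37.4 j7 0.41
t 15.25 tcp board mm [ 33.2 -40.1 170.7] rot [0.002 0.    0.   ] F board [-0.7 -0.5 -1.2] M tool [ 0.056  0.704 -0.051] w 0.572 g 37.4 j7 0.4
```

```bash
W='python3 -c "from bg import *;where()"'
python3 steer.py '[[0,0,0.001,0,0,0],[0,0,0,0,0,0]]' > /dev/null; eval $W
python3 steer.py '[[0,0,0.001,0,0,0],[0,0,0,0,0,0]]' > /dev/null; eval $W
python3 steer.py '[[0,0,0.001,0,0,0],[0,0,0,0,0,0]]' > /dev/null; eval $W
```

```text
t 15.5 tcp board mm [ 33.1 -39.9 170.2] rot [ 0.003  0.    -0.   ] F board [-2.5 -0.8  9.8] M tool [-0.111  0.889  0.051] w 0.573 g 38.5 j7 0.39
t 15.75 tcp board mm [ 33.  -39.7 169.9] rot [ 0.004 -0.001 -0.001] F board [-3.1  0.9 27.8] M tool [0.203 1.239 0.137] w 0.577 g 40.7 j7 0.37
t 16.0 tcp board mm [ 32.8 -39.5 169.8] rot [ 0.006 -0.001 -0.002] F board [-6.3 -0.7 51.7] M tool [0.025 1.653 0.261] w 0.572 g 44.0 j7 0.36
```

```bash
W='python3 -c "from bg import *;where()"'
python3 steer.py '[[0,0,-0.0032,0,0,0],[0,0,0,0,0,0]]' > /dev/null; eval $W
python3 steer.py '[[0,0.012,0,0,0,0],[0,0.012,0,0,0,0],[0,0.012,0,0,0,0],[0,0.012,0,0,0,0],[0,0,0,0,0,0]]' > /dev/null; eval $W
```

```text
t 16.25 tcp board mm [ 33.3 -40.1 171.1] rot [0.003 0.    0.   ] F board [-0.8  0.1 -1.4] M tool [ 0.029  0.713 -0.007] w 0.574 g 37.6 j7 0.4
t 16.88 tcp board mm [ 33.3   9.  170.6] rot [ 0.     0.001 -0.002] F board [-0.7  0.2 -1.1] M tool [ 0.035  0.67  -0.015] w 0.574 g 37.6 j7 0.19
```

```bash
W='python3 -c "from bg import *;where()"'
python3 steer.py '[[0,0.005,0,0,0,0],[0,0.006,0,0,0,0],[0,0,0,0,0,0]]' > /dev/null; eval $W
python3 steer.py '[[0,0.0015,0,0,0,0],[0,0,0,0,0,0]]' > /dev/null; eval $W
python3 steer.py '[[0,0.0015,0,0,0,0],[0,0,0,0,0,0]]' > /dev/null; eval $W
python3 steer.py '[[0,0.0015,0,0,0,0],[0,0,0,0,0,0]]' > /dev/null; eval $W
```

```text
t 17.25 tcp board mm [ 33.2  19.5 170.8] rot [ 0.001  0.    -0.001] F board [-0.8  0.1 -0.9] M tool [-0.047  0.723 -0.065] w 0.575 g 37.6 j7 0.15
t 17.5 tcp board mm [ 33.2  20.4 170.8] rot [0.002 0.001 0.   ] F board [-1.2 -0.5 -1.2] M tool [0.014 0.652 0.047] w 0.577 g 37.6 j7 0.15
t 17.75 tcp board mm [ 33.2  22.1 170.9] rot [ 0.002  0.    -0.   ] F board [-0.9 -0.3 -0.4] M tool [-0.005  0.707  0.006] w 0.575 g 37.6 j7 0.14
t 18.0 tcp board mm [ 33.2  23.6 170.9] rot [ 0.002  0.    -0.   ] F board [-1.2 -0.5 -0.8] M tool [ 0.075  0.704 -0.032] w 0.571 g 37.6 j7 0.14
```

```bash
W='python3 -c "from bg import *;where()"'
python3 steer.py '[[0,0.001,0,0,0,0],[0,0,0,0,0,0]]' > /dev/null; eval $W
python3 steer.py '[[0,0.001,0,0,0,0],[0,0,0,0,0,0]]' > /dev/null; eval $W
python3 steer.py '[[0,0.001,0,0,0,0],[0,0,0,0,0,0]]' > /dev/null; eval $W
```

```text
t 18.25 tcp board mm [ 33.2  24.6 170.8] rot [ 0.002  0.    -0.   ] F board [ 0.4 -0.4 -1.2] M tool [-0.032  0.685  0.06 ] w 0.577 g 37.6 j7 0.13
t 18.5 tcp board mm [ 33.2  25.  170.8] rot [0.004 0.001 0.001] F board [-0.3 -0.8 -0.8] M tool [0.271 0.735 0.06 ] w 0.573 g 37.6 j7 0.13
t 18.75 tcp board mm [ 33.2  25.4 170.8] rot [0.005 0.001 0.002] F board [-1.9 -3.6  1.2] M tool [0.795 0.68  0.141] w 0.568 g 37.7 j7 0.13
```

```bash
W='python3 -c "from bg import *;where()"'
python3 steer.py '[[0.0035,-0.0005,0,0,0,0],[0,0,0,0,0,0]]' > /dev/null; eval $W
python3 steer.py '[[0.001,0,0,0,0,0],[0,0,0,0,0,0]]' > /dev/null; eval $W
python3 steer.py '[[0.001,0,0,0,0,0],[0,0,0,0,0,0]]' > /dev/null; eval $W
python3 steer.py '[[0.001,0,0,0,0,0],[0,0,0,0,0,0]]' > /dev/null; eval $W
```

```text
t 19.0 tcp board mm [ 29.9  25.3 170.8] rot [0.004 0.    0.001] F board [ 0.2 -4.1 -1.6] M tool [0.961 0.408 0.179] w 0.574 g 37.6 j7 0.1
t 19.25 tcp board mm [ 29.2  25.3 170.8] rot [ 0.004 -0.     0.001] F board [ 0.7 -4.3 -0.9] M tool [1.05  0.25  0.204] w 0.57 g 37.6 j7 0.09
t 19.5 tcp board mm [ 28.3  25.3 170.8] rot [ 0.004 -0.001  0.001] F board [ 2.  -4.7 -0.7] M tool [1.052 0.217 0.242] w 0.576 g 37.6 j7 0.09
t 19.75 tcp board mm [ 27.8  25.3 170.8] rot [ 0.004 -0.001  0.001] F board [ 2.  -4.4 -2.5] M tool [1.049 0.023 0.192] w 0.573 g 37.5 j7 0.08
```

```bash
W='python3 -c "from bg import *;where()"'
python3 steer.py '[[0.001,-0.0003,0,0,0,0],[0,0,0,0,0,0]]' > /dev/null; eval $W
python3 steer.py '[[0.001,0,0,0,0,0],[0,0,0,0,0,0]]' > /dev/null; eval $W
```

```text
t 20.0 tcp board mm [ 27.6  25.2 170.9] rot [ 0.004 -0.003  0.001] F board [ 4.6 -4.4 -3.8] M tool [ 0.986 -0.212  0.195] w 0.569 g 37.4 j7 0.07
t 20.25 tcp board mm [ 27.3  25.2 170.9] rot [ 0.004 -0.004  0.001] F board [ 5.2 -3.9 -4. ] M tool [ 0.949 -0.495  0.221] w 0.572 g 37.3 j7 0.06
```

```bash
W='python3 -c "from bg import *;where()"'
python3 steer.py '[[0,0,0.0008,0,0,0],[0,0,0,0,0,0]]' > /dev/null; eval $W
python3 steer.py '[[0,0,0,0,0,0],[0,0,0,0,0,0],[0,0,0,0,0,0],[0,0,0,0,0,0]]' 0.72 >/dev/null; eval $W
python3 steer.py '[[0,0,-0.012,0,0,0],[0,0,-0.02,0,0,0],[0.01,0,-0.03,0,0,0],[0.01,0,-0.04,0,0,0],[0,0,0,0,0,0],[0,0,0,0,0,0]]' > /dev/null; eval $W
python3 - <<'E'
from bg import *
c=cam("wrist"); cv2.imwrite("pics/w6.png",cv2.resize(c["img"][:,:,::-1],(800,600),interpolation=cv2.INTER_CUBIC))
import pickle;pickle.dump(c,open("w6.pkl","wb"))
E
```

```text
t 20.5 tcp board mm [ 27.3  25.2 170.3] rot [ 0.004 -0.004  0.   ] F board [ 4.6 -5.  -0.9] M tool [ 1.058 -0.443  0.12 ] w 0.571 g 37.8 j7 0.06
t 21.0 tcp board mm [ 24.3  26.1 170. ] rot [ 0.001  0.001 -0.001] F board [-0.6 -0.6 -0.9] M tool [ 0.008  0.563 -0.018] w 0.717 g 0.0 j7 0.06
t 21.75 tcp board mm [ 11.6  21.7 242.9] rot [0.012 0.013 0.003] F board [ 0.5  0.4 -0. ] M tool [-0.011  0.533  0.047] w 0.717 g 0.0 j7 0.88
```

View pics/w6.png

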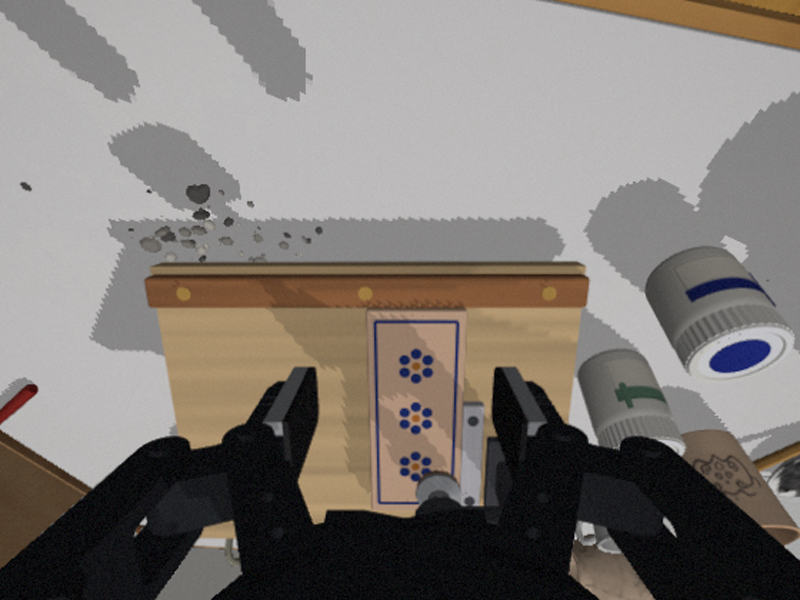

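The view shows the tile's end at v≈308 touching the lip and its right edge at u≈465 against the fence, square to both. The tile is home, so I'll go to the knob next.

```bash
W='python3 -c "from bg import *;where()"'
python3 steer.py '[[0,0.005,-0.04,0,0,0],[0,0.005,-0.03,-0.012,-0.013,-0.003],[-0.03,0.005,0,0,0,0],[-0.03,0,0,0,0,0],[-0.0285,0,0,0,0,0],[0,0,0,0,0,0],[0,0,0,0,0,0]]' 0.8 > /dev/null; eval $W
python3 -c "
from bg import *
bgoal(100,37,300,-1.2); print(sensors.get_obs().keys())"
```

```text
t 22.68 tcp board mm [ 95.7  24.8 271. ] rot [0.033 0.031 0.005] F board [-0.3 -0.3  0.6] M tool [0.001 0.504 0.003] w 0.801 g 0.0 j7 1.09
[0.415 0.106 0.337]
d tool [-0.0033  0.0113 -0.0295] rotvec tool [-0.01  -0.047 -1.205] j [ 0.76  0.1  -1.09  2.15  0.4   0.5   1.09]
dict_keys(['clock', 'joint_positions', 'joint_velocities', 'joint_torque', 'tool_pos', 'eef_rot', 'force', 'moment', 'grip_force', 'gripper_width'])
```

```bash
W='python3 -c "from bg import *;where();bgoal(100,37,300,-1.2)"'
python3 steer.py '[[-0.001,0.004,-0.015,-0.015,-0.015,0],[-0.0022,0.0073,-0.0145,-0.018,-0.016,0],[0,0,0,0,0,-0.17],[0,0,0,0,0,-0.17],[0,0,0,0,0,-0.17],[0,0,0,0,0,-0.17],[0,0,0,0,0,-0.17],[0,0,0,0,0,-0.17]]'  > /dev/null; eval $W
python3 steer.py '[[0,0,0,0,0,-0.17],[0,0,0,0,0,0]]'  > /dev/null; eval $W
```

```text
t 23.68 tcp board mm [ 99.2  36.7 300.3] rot [ 2.000e-03  1.000e-03 -1.021e+00] F board [ 0.4 -0.   0.1] M tool [-0.396  0.275 -0.018] w 0.801 g 0.0 j7 2.42
[0.415 0.106 0.337]
d tool [-0.0007 -0.0005  0.0003] rotvec tool [-0.001 -0.002 -0.179] j [ 0.77 -0.04 -1.05  2.14  0.06  0.5   2.42]
t 23.93 tcp board mm [ 99.5  36.7 300.4] rot [ 2.000e-03  1.000e-03 -1.183e+00] F board [-0.   1.  -0.4] M tool [-0.473  0.175 -0.019] w 0.801 g 0.0 j7 2.58
[0.415 0.106 0.337]
d tool [-0.0005 -0.0004  0.0004] rotvec tool [-0.001 -0.002 -0.017] j [ 0.76 -0.04 -1.04  2.14  0.06  0.5   2.58]
```

```bash
W='python3 -c "from bg import *;where();bgoal(100,37,246,-1.2)"'
python3 steer.py '[[0,0,0.01,0,0,0],[0,0,0.01,0,0,0],[0,0,0.01,0,0,0],[0,0,0,0,0,0]]'  > /dev/null; eval $W
python3 steer.py '[[0,0,0.008,0,0,0],[0,0,0.008,0,0,0],[0,0,0.008,0,0,0],[0,0,0,0,0,0]]'  > /dev/null; eval $W
```

```text
t 24.43 tcp board mm [100.   36.6 270.2] rot [ 0.     0.    -1.183] F board [-0.7 -0.2 -0. ] M tool [-0.505  0.112 -0.018] w 0.801 g 0.0 j7 2.29
[0.442 0.11  0.29 ]
d tool [-0.0004  0.0001  0.0242] rotvec tool [-0.    -0.    -0.017] j [ 0.71  0.09 -1.06  2.15  0.38  0.46  2.29]
t 24.93 tcp board mm [100.8  36.6 246.8] rot [ 2.000e-03 -1.000e-03 -1.184e+00] F board [ 0.3 -0.2 -0.3] M tool [-0.484  0.144  0.017] w 0.8 g 0.0 j7 2.11
[0.442 0.11  0.29 ]
d tool [-0.      0.0009  0.0008] rotvec tool [-0.002 -0.    -0.016] j [ 0.59  0.17 -0.97  2.15  0.56  0.43  2.11]
```

```bash
W='python3 -c "from bg import *;where()"'
python3 steer.py '[[0,0.0008,0,0,0,0],[0,0,0,0,0,0],[0,0,0,0,0,0],[0,0,0,0,0,0],[0,0,0,0,0,0]]' 0.2 40  > /dev/null; eval $W
python3 steer.py '[[0,0,0,0,0,0.06],[0,0,0,0,0,0]]'  > /dev/null; eval $W
```

```text
t 25.55 tcp board mm [100.4  37.3 247.2] rot [ 3.000e-03 -1.000e-03 -1.185e+00] F board [-1.8 -0.   7.5] M tool [-0.918  0.349 -0.025] w 0.41 g 40.1 j7 2.11
t 25.8 tcp board mm [100.4  37.2 247.1] rot [ 0.003 -0.002 -1.126] F board [-2.1 -0.1  7.9] M tool [-0.933  0.378  0.007] w 0.406 g 40.1 j7 2.06
```

```bash
W='python3 -c "from bg import *;where()"'
python3 steer.py '[[0,0,0.0003,0,0,0.15],[0,0,0.0003,0,0,0.15],[0,0,0.0003,0,0,0.15],[0,0,0,0,0,0]]'  > /dev/null; eval $W
python3 steer.py '[[0,0,0.0003,0,0,0.15],[0,0,0.0003,0,0,0.15],[0,0,0.0003,0,0,0.15],[0,0,0.0003,0,0,0.15],[0,0,0,0,0,0]]'  > /dev/null; eval $W
```

```text
t 26.3 tcp board mm [100.6  37.1 246.2] rot [ 0.003 -0.002 -0.675] F board [-1.4  0.2  7.6] M tool [-0.583  0.769  0.047] w 0.407 g 40.2 j7 1.65
t 26.93 tcp board mm [100.6  36.8 245.1] rot [ 0.002 -0.003 -0.075] F board [-2.  -1.1  8.7] M tool [0.123 0.901 0.031] w 0.409 g 40.2 j7 1.09
```

```bash
cat > m.py <<'E'
from bg import *
M=[];n=4
for i in range(n):
    ob=sensors.get_obs(); Rt=Rn.from_euler('xyz',ob["eef_rot"]).as_matrix(); M.append((Rt.T@ob["moment"])[2])
    if i<n-1: eyes.read_camera("wrist")
print("Mz mean %.3f sd/2 %.3f"%(np.mean(M),np.std(M)/2),"turn %.3f"%(Rn.from_matrix(RT.T@Rt).as_rotvec()[2]+1.185)); where()
E
python3 steer.py '[[0,0,0.0003,0,0,0.15],[0,0,0.0003,0,0,0.15],[0,0,0.0003,0,0,0.15],[0,0,0,0,0,0]]'  > /dev/null; python3 m.py
python3 steer.py '[[0,0,0.0002,0,0,0.1],[0,0,0,0,0,0]]'  > /dev/null; python3 m.py
```

```text
Mz mean 0.001 sd/2 0.012 turn 1.559
t 27.57 tcp board mm [100.5  36.6 244.2] rot [ 0.002 -0.003  0.374] F board [-2.3 -0.4  8.5] M tool [ 0.579  0.909 -0.04 ] w 0.409 g 40.2 j7 0.67
Mz mean -0.008 sd/2 0.007 turn 1.659
t 27.98 tcp board mm [100.5  36.5 244. ] rot [ 0.002 -0.003  0.474] F board [-2.  -1.6  8.9] M tool [ 0.673  0.804 -0.008] w 0.407 g 40.3 j7 0.58
```

```bash
python3 steer.py '[[0,0,0.0002,0,0,0.1],[0,0,0,0,0,0]]'  > /dev/null; python3 m.py|head -1
python3 steer.py '[[0,0,0.0002,0,0,0.1],[0,0,0,0,0,0]]'  > /dev/null; python3 m.py|head -1
python3 steer.py '[[0,0,0.0002,0,0,0.1],[0,0,0,0,0,0]]'  > /dev/null; python3 m.py
```

```text
Mz mean -0.013 sd/2 0.016 turn 1.759
Mz mean -0.005 sd/2 0.017 turn 1.859
Mz mean 0.033 sd/2 0.007 turn 1.959
t 29.18 tcp board mm [100.3  36.5 243.4] rot [ 0.002 -0.003  0.774] F board [-1.9 -0.1  9.7] M tool [0.949 0.571 0.042] w 0.408 g 40.3 j7 0.29
```

```bash
python3 steer.py '[[0,0,0.0002,0,0,0.1],[0,0,0,0,0,0]]'  > /dev/null; python3 m.py|head -1
python3 steer.py '[[0,0,0.0002,0,0,0.1],[0,0,0,0,0,0]]'  > /dev/null; python3 m.py|head -1
python3 steer.py '[[0,0,0.0002,0,0,0.1],[0,0,0,0,0,0]]'  > /dev/null; python3 m.py
```

```text
Mz mean -0.009 sd/2 0.022 turn 2.059
Mz mean -0.012 sd/2 0.004 turn 2.159
Mz mean 0.015 sd/2 0.020 turn 2.259
t 30.38 tcp board mm [100.2  36.4 242.8] rot [ 0.002 -0.003  1.074] F board [-1.5 -1.5  9.9] M tool [1.116 0.383 0.002] w 0.406 g 40.4 j7 0.0
```

```bash
python3 steer.py '[[0,0,0.0002,0,0,0.1],[0,0,0,0,0,0]]'  > /dev/null; python3 m.py|head -1
python3 steer.py '[[0,0,0.0002,0,0,0.1],[0,0,0,0,0,0]]'  > /dev/null; python3 m.py|head -1
python3 steer.py '[[0,0,0.0002,0,0,0.1],[0,0,0,0,0,0]]'  > /dev/null; python3 m.py
```

```text
Mz mean 0.037 sd/2 0.004 turn 2.359
Mz mean 0.005 sd/2 0.014 turn 2.459
Mz mean -0.020 sd/2 0.013 turn 2.559
t 31.57 tcp board mm [100.1  36.4 242.2] rot [ 1.000e-03 -3.000e-03  1.374e+00] F board [-2.5 -1.8  9.6] M tool [ 1.284  0.036 -0.046] w 0.409 g 40.4 j7 -0.28
```

```bash
python3 steer.py '[[0,0,0.0002,0,0,0.1],[0,0,0,0,0,0]]'  > /dev/null; python3 m.py|head -1
python3 steer.py '[[0,0,0.0002,0,0,0.1],[0,0,0,0,0,0]]'  > /dev/null; python3 m.py|head -1
python3 steer.py '[[0,0,0.0002,0,0,0.1],[0,0,0,0,0,0]]'  > /dev/null; python3 m.py
```

```text
Mz mean -0.023 sd/2 0.013 turn 2.659
Mz mean -0.082 sd/2 0.007 turn 2.759
Mz mean -0.129 sd/2 0.018 turn 2.858
t 32.77 tcp board mm [100.   36.6 242.1] rot [ 1.000e-03 -4.000e-03  1.673e+00] F board [-5.2 -0.8 17.1] M tool [ 1.557 -0.398 -0.141] w 0.407 g 41.1 j7 -0.57
```

```bash
python3 steer.py '[[0,0,0.0001,0,0,0.1],[0,0,0.0001,0,0,0.1],[0,0,0,0,0,0]]'  > /dev/null; python3 m.py
python3 steer.py '[[0,0,0.0002,0,0,0.1],[0,0,0.0002,0,0,0.1],[0,0,0,0,0,0]]'  > /dev/null; python3 m.py
```

```text
Mz mean -0.200 sd/2 0.010 turn 3.058
t 33.3 tcp board mm [100.   36.7 241.8] rot [ 1.000e-03 -4.000e-03  1.873e+00] F board [-4.  -0.8 16.4] M tool [ 1.434 -0.6   -0.196] w 0.409 g 41.0 j7 -0.76
Mz mean -0.163 sd/2 0.005 turn 3.258
t 33.83 tcp board mm [ 99.9  36.7 241.5] rot [ 1.000e-03 -4.000e-03  2.073e+00] F board [-4.6 -1.4 16.4] M tool [ 1.301 -0.845 -0.176] w 0.409 g 41.0 j7 -0.95
```

```bash
python3 steer.py '[[0,0,0.0002,0,0,0.1],[0,0,0.0002,0,0,0.1],[0,0,0,0,0,0],[0,0,0,0,0,0]]'  > /dev/null; python3 m.py
```

```text
Mz mean -0.199 sd/2 0.016 turn 3.458
t 34.48 tcp board mm [ 99.9  36.8 241.1] rot [ 0.    -0.004  2.273] F board [-5.1 -0.4 17.9] M tool [ 1.252 -1.117 -0.153] w 0.402 g 41.1 j7 -1.14
```

```bash
W='python3 -c "from bg import *;where()"'
python3 steer.py '[[0,0,0.0001,0,0,0.06],[0,0,0,0,0,0],[0,0,0,0,0,0]]'  > /dev/null; python3 m.py
python3 steer.py '[[0,0,-0.0005,0,0,0],[0,0,0,0,0,0],[0,0,0,0,0,0],[0,0,0,0,0,0]]' 0.8 >/dev/null; eval $W
python3 steer.py '[[0,0,-0.01,0,0,0],[0,0,-0.02,0,0,0],[0,0,-0.02,0,0,0],[0,0,-0.02,0,0,0],[0,0,0,0,0,0],[0,0,0,0,0,0]]' >/dev/null; eval $W
python3 - <<'E'
from b6 import *
tn=cam("top")["img"].astype(int); d=np.load
g=cam("scene"); 
# project tile-home outline: colour sample on/around in the scene view
q=np.load("boardw.npz")
for L in([30,10,9],[60,10,9],[10,45,9],[10,-8,0],[60,-8,0],[-8,25,8]):
    u=proj(g,q["R"]@(np.array(L)/1e3)+q["o"])[0].round().astype(int); print(L,u,g["img"][u[1],u[0]])
E
```

```text
Mz mean -0.195 sd/2 0.003 turn 3.518
t 35.0 tcp board mm [ 99.8  36.8 241. ] rot [ 0.    -0.004  2.333] F board [-5.4 -0.7 18.5] M tool [ 1.159 -1.133 -0.188] w 0.409 g 41.1 j7 -1.2
t 35.5 tcp board mm [100.7  36.8 240.4] rot [-0.003 -0.003  2.335] F board [-0.6  0.1 -1. ] M tool [ 0.367 -0.387  0.043] w 0.803 g 0.0 j7 -1.2
t 36.25 tcp board mm [100.2  36.9 310.4] rot [-0.003 -0.003  2.335] F board [ 0.6 -0.3 -1.2] M tool [ 0.444 -0.407 -0.026] w 0.801 g 0.0 j7 -1.0
wrist [0.4824 0.0795 0.0268] [ 10.45 -29.37   5.24] tilt 29.79
[0.5, 0.4, 0.3, 0.1, -1.3, 0.3, -0.0, -0.3, 1.1, -0.2, 0.7, -0.4, 0.0, 0.4, -0.3, 0.3, -0.5, -0.6, 0.0, -0.1, -0.5, 0.2, -0.8, 1.6, 0.1, 0.8, -0.4, 1.5, 0.1, 0.3, -1.2, -1.9, -1.3, -1.3, -0.9, 4.2, -1.8, -0.7]
fixed [0.4848 0.0798 0.0223] [  9.98 -27.62   5.24] tilt 28.07
[2.1, 1.7, -0.9, 2.5, 1.1, -0.7, -4.1, 0.5, -1.2, 1.0, -1.9, 0.9, -3.1, 7.0, -0.1, 1.6, -1.3, -1.6, -2.9, 2.0, -5.2, 1.3, -0.2, 0.2, 0.4, -0.1, -0.4, 0.5, -0.0, -0.3, 0.2, -0.0, 0.5, 0.1, -0.5, 2.0, 0.7, -0.1]
all [0.4826 0.0795 0.0261] [ 10.42 -28.99   5.24] tilt 29.42
[0.7, 0.5, 0.1, 0.2, -0.6, 0.1, -0.6, -0.4, 0.8, -0.2, 0.4, -0.4, -0.4, 1.5, -0.2, 0.4, -0.5, -0.7, -0.4, 0.1, -1.2, 0.3, -0.7, 1.4, 0.1, 0.6, -0.4, 1.4, 0.0, 0.3, -1.0, -1.6, -1.1, -1.0, -0.8, 3.9, -1.4, -0.6]
[0.5137 0.1218 0.1624]
[30, 10, 9] [237 197] [129 107  89]
[60, 10, 9] [244 189] [138 112  93]
[10, 45, 9] [225 196] [108  94  93]
[10, -8, 0] [238 208] [125 106  82]
[60, -8, 0] [250 194] [125 107  81]
[-8, 25, 8] [225 205] [114  80  58]
```

The torque levels off near 0.2 N m, so slip is possible. I'll check the knob's white mark against its starting angle by unrolling the ring around the knob top in code.

```bash
cat > mark.py <<'E'
from bg import *
import pickle
def prof(c,z,name):
    best=None; th=np.deg2rad(np.arange(0,360,3)); g=c["img"].astype(float).min(2)
    # centre: refine on the bright cap disc (r<6mm) around the predicted centre
    def samp(cx,cy,r): 
        P=np.stack([cx+r*np.cos(th),cy+r*np.sin(th),0*th+z],1)/1e3; uv=proj(c,P@R.T+o).astype(np.float32)
        return cv2.remap(g.astype(np.float32),uv[:,:1],uv[:,1:],cv2.INTER_LINEAR)[:,0]
    sc=lambda cx,cy: np.mean([samp(cx,cy,r).mean() for r in(2,4,6)])-np.median(samp(cx,cy,9.5))
    G=[(sc(100+i*.5,37+j*.5),100+i*.5,37+j*.5) for i in range(-10,11) for j in range(-10,11)]
    s,cx,cy=max(G); p=np.mean([samp(cx,cy,r) for r in(11,12,13)],0)
    w=np.clip(p-np.median(p)-25,0,None); k=p.argmax(); dd=(np.arange(120)-k+60)%120-60; m=np.abs(dd)<10
    print(name,"centre",cx,cy,"score",s.round(1),"mark deg",((k+(w*dd*m).sum()/(w*m).sum())*3)%360,"peak",p.max().round(),"median",np.median(p).round(), "others",np.rad2deg(th[~m][p[~m].argmax()]).round(),p[~m].max().round())
prof(pickle.load(open("w1.pkl","rb")),99,"start")
c=cam("wrist"); pickle.dump(c,open("w7.pkl","wb")); prof(c,92,"now"); prof(c,93,"now93")
E
python3 mark.py
```

```text
start centre 99.5 37.0 score 106.2 mark deg 306.2130638720815 peak 148.0 median 12.0 others 267.0 17.0
now centre 99.0 36.0 score 112.3 mark deg 105.92696730183746 peak 156.0 median 13.0 others 21.0 16.0
now93 centre 99.5 36.5 score 112.5 mark deg 107.35799669778233 peak 155.0 median 13.0 others 21.0 16.0
```

The mark turned 199° clockwise against 201.6° at the tool, so the grip didn't slip. The bite came at about 153°, so the knob is about 45° past it. Handing in.

```bash
python3 -c "
from rig import ctrl, eyes, sensors, ticket
print(ticket.hand_in())"
```

```text
the job is handed in; nothing more can be done
None
```

I handed the job in at about 36 s, with no verdict returned: the tile lies home against the lip and fence, the knob is about 45° past the bite by my measurement and released, and I touched none of the pots, needle tool or brush.

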